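# Clamp a fossil slab on the inspection plate with its eccentric cam lever

### The arm

A 6-joint arm with a two-finger parallel gripper is mounted at the origin on the work surface. World frame = base frame: x ahead of the robot, y to its left, z up, the work surface at z = 0. Lengths are in m, angles in rad, forces in N, time in s.
With the tool pointing down it reaches from about 0.35 to 0.775 m from the base axis. Payload 5.5 kg.
Tool frame: the origin (TCP) lies on the centre line of the jaws, within the pads' length; the fingertips stand 8 mm ahead of it and the grasp point (between the pads) lies 11 mm behind it; z points along the fingers, y is the direction in which the jaws open and shut (so a half turn about z gives the same grasp; the last joint's range is limited). The gripper opens to 85 mm and grips with 20 to 120 N. Pads are 22 mm wide; open, the fingers measure 114 mm over their backs; the gripper's body (76 mm by 85 mm) begins 54 mm behind the grasp point. The pads swing forward as they close: fully open they stand 13 mm farther back than shut.
Start: joints at [0.97, 0.313, 0.046, 1.304, 0, 1.431], TCP at [0.256, 0.515, 0.239] pointing down, gripper open.
Joint ranges: [-2.76, 2.76], [-0.86, 1.69], [-1.03, 1.26], [-2.2, 2.34], [-1.47, 1.5], [-3.14, 3.14]. Speed limits (rad/s): [2.57, 2.57, 3.14, 3.14, 3.14, 3.14].

### API

Orientations are given as a unit quaternion [w, x, y, z].
In Python, from workcell import env gives the robot as it stands. The module is installed in compiled form; this text tells all that it offers.
- The arm moves only by the tool play_rows, never from a script. Its argument "steps" is a list of rows, each an object with "claw": the closure in counts, from 0 (fully open) to 255 (shut); "dp": the shift along the tool's x, y, z in m, a list of three; "angular": the turn, a rotation vector about the tool's x, y, z in degrees, a list of three. In form: [{"claw": claw, "dp": [dx, dy, dz], "angular": [wx, wy, wz]}, ...]. A call has exactly 8 rows; each row shifts and turns the commanded pose from where the row before left it, along the tool's axes as they then stand; what a row does not reach is not made up. A row lasts 1/12 s, in which the tool goes at most 41.7 mm and 7.16 degrees, less where a joint would pass 70% of its speed; a pose out of reach is approached as far as the arm can. A call is refused whole if a number of a shift passes 0.0417 or a number of a turn 7.16, either way. A call with a gripper value outside its range is refused whole. The fingers move at their own pace and stop on an object; "force" is the grip in N (left out, the last holds). Time passes only in rows, so rows that do not move let the fingers close, or fill a call up. It gives the time, the measured TCP pose, the force and the opening at its end, in the units of the state.
- env.get_state(): the state, without advancing time (a new reading comes with each control period).
- env.read_camera(name): name is "scene" or "top"; returns (picture, depth): 400x640x3 uint8, red, green, blue; 400x640 float32, m along the optical axis (not along the pixel's ray), 0 where there is no reading.
- env.calibration(name): a dict with "fx", "fy", "cx", "cy" (pixels), "world_from_camera" (4x4, takes a point from camera to world coordinates). Camera axes: x right, y down, z forward; pixel columns grow to the right and rows downward; lengths in m; the calibration is good to about 2 mm. A picture is of the moment at which its call begins. calibration takes no time and is no camera call.
- env.hand_in(): hands the job in, once; it reports no verdict.
The state is a dict: "clock": time; "joint_pos": joint angles; "qvel": joint speeds; "tau": joint torques, N m; "tcp_pos": TCP position; "orientation": TCP orientation; "wrist_force": force on the tool from outside, world axes, zero at the start; "ft_torque": the same for the moment, N m; "finger_gap": finger opening in m.
Only numpy, scipy, OpenCV 4.12 (cv2) and the standard library are available. Lean on these libraries where they do the work, as an engineer would, in place of code of your own. Each camera call takes 0.05 s, during which the arm holds its last target. There are 200 camera calls.

### The job

Lay the amber resin slab flat on the clamping plate, between the cam and the blue fence and with one long side against the two side pins, setting it down gently. Then swing the red-handled cam lever just far enough to push the slab up to the fence and hold it snugly there, square and touching both pins, without over-tightening: the slab is brittle. Leave the green slab, the dish and the bottle where they are.

Things in the scene. Friction and masses are not known exactly. Their poses are not given: they have to be found in the camera images.
- slab_amber: The slab to clamp: a fossil cast in amber-coloured resin, a plain rectangular block 96 mm long (x), 52 mm wide (y), 32 mm high (z), 0.25 to 0.45 kg, hard but brittle. It lies flat on the bench. Origin at the centre of its underside. Either end may go to the fence.
- slab_green: A second slab of the same size in dark green resin; not wanted now. Origin at the centre of its underside.
- plate: Black clamping plate, 210 (x) by 130 mm (y), fixed; origin on the bench under its centre, top face 20 mm up. +x runs from cam to fence. Two fixed upright steel side pins, 10 mm diameter, 22 mm high above the plate, at (x, y) = (-18, -31) and (50, -31) mm: a slab touching both has its centre line on y = 0. The +y side is open.
- fence: Blue fence bar across the plate's +x end, 80 mm long, 24 mm high. Its setting along x differs each time; it does not move in use. Axes as the plate's; origin at the middle of the free face (facing -x) of its grey rubber pad, at the plate's top. The springy pad (70 mm long) gives 1 mm per 20 N, at most 3 mm; squeezed by about 1 mm it holds the slab properly.
- handle_top (a point): Top centre of the red upright handle at the end of the cam lever, 110 mm from the pivot. Round, 20 mm in diameter (16 mm at the ends), 46 mm high; its top is 100 mm above the bench. Below it is the flat steel lever bar, 16 mm wide, top face 54 mm above the bench. Swinging free takes about 2 to 4 N here; when properly tight, about 7 N more.
- cam_lever (a joint): Lever angle (rad): 0 open, up to 2.7, growing clockwise seen from above = tightening; starts at 0 to 0.3, stays where left. At 0 the lever points 80 deg clockwise from the plate's +x (nearly along -y). Rim's reach from the pivot towards the fence: 30 mm + 8 mm * cos(175 deg - angle), 22 mm when open; it meets a slab lying against the fence at 1.1 to 1.9 rad.
- petri: Covered dish, 92 mm in diameter, 17 mm high; a bystander. Origin at the centre of its underside.
- wash_bottle: White bottle with a red cap, 64 mm in diameter, 170 mm high; a bystander. Origin at the centre of its underside.
- cam: Cam and lever in one. Origin on the vertical pivot axis, at the plate's top face, at plate (x, y) = (-62, -8) mm. The white plastic eccentric disc (60 mm diameter, 22 mm thick, 5 mm above the plate, its centre 8 mm from the pivot) presses with its rim on the slab's end face and drags that end towards the pins. 8 to 45 N of clamping force is right; above 65 N the slab chips.
Things that resemble listed ones, but are neither listed nor needed, are in the scene too. What is shaped like the slab_amber but pink is not meant.

How it is judged:
On the way:
1. the amber slab lies released on the plate between cam and fence, beside the pins, not yet clamped (contact force between the fingers and slab_amber below 0.1 N and z of slab_amber in the frame of plate between 0.017 and 0.023 m and y of slab_amber in the frame of plate between -0.004 and 0.015 m and x of slab_amber in the frame of fence between -0.065 and -0.045 m and angle between the x axis of slab_amber and the x axis of plate, either way round below 0.25 rad and angle between slab_amber's own z axis and vertical below 0.05 rad and contact force between cam and slab_amber below 5 N), for 0.2 s.
At the end, for the whole second after the job is handed in: The amber slab lies flat on the plate, pressed on the fence pad by the cam disc with 8 to 45 N, its centre line within 3 mm of where both pins touch it and square to the plate within 0.05 rad; slab and lever at rest (contact force between cam and slab_amber between 8 and 45 N and contact force between fence and slab_amber above 5 N and y of slab_amber in the frame of plate between -0.003 and 0.003 m and angle between the x axis of slab_amber and the x axis of plate, either way round below 0.05 rad and z of slab_amber in the frame of plate between 0.017 and 0.023 m and angle between slab_amber's own z axis and vertical below 0.04 rad and linear speed of slab_amber below 0.01 m/s and velocity of joint cam_lever between -0.03 and 0.03 rad/s).
It fails at once if the slab was over-clamped (more than 65 N from the cam) (contact force between cam and slab_amber above 65 N).
It fails at once if the amber slab was let go in the air, more than 12 mm above the plate (contact force between anything else and slab_amber below 0.02 N and height (world z) of slab_amber above 0.032 m).
It fails at once if the green slab was shifted by more than 20 mm (distance of slab_green from where it was at the start of the episode above 0.02 m).
It fails at once if the dish was shifted by more than 20 mm (distance of petri from where it was at the start of the episode above 0.02 m).
It fails at once if the bottle was shifted by more than 20 mm (distance of wash_bottle from where it was at the start of the episode above 0.02 m).
It also fails if it takes over 72 s, if anything falls off the work surface, if the arm or the gripper's body presses on something with over 40 N, if the wrist force passes 120 N, or if a joint passes its speed limit or range.

## Working session

There is one attempt and no reset: what is moved stays moved. The work goes in short steps, Python scripts to look and compute and a tool call to move; the robot and the scene stay as the last step left them, time stands still between calls to the robot, and variables do not carry over. Pictures are saved under pics/ and viewed, about 8 in all and at most 12, crops included, and the job is handed in when it is done.

Besides the shell and the picture viewer there is one more tool, called after "Request:" by a JSON object that holds its "op" and its "data", one argument or row to a line. play_rows: Moves the arm, as the interface text tells. Its arguments: {"type":"object","properties":{"steps":{"type":"array","items":{"type":"object","properties":{"claw":{"type":"number"},"dp":{"type":"array","items":{"type":"number"}},"angular":{"type":"array","items":{"type":"number"}}}}},"force":{"type":"number"}},"required":["steps"]}

```bash
mkdir -p pics; cat > h.py <<'E'
import numpy as np, cv2
from workcell import env
def snap(n,f=None):
    p,d=env.read_camera(n)
    if f: cv2.imwrite(f'pics/{f}.png',p[:,:,::-1])
    return p,d
def pts(n,d):
    c=env.calibration(n);T=np.array(c['world_from_camera'])
    v,u=np.mgrid[:400,:640]
    P=np.stack([(u-c['cx'])/c['fx']*d,(v-c['cy'])/c['fy']*d,d],-1)
    return P@T[:3,:3].T+T[:3,3]
def ray(n,u,v,z):
    c=env.calibration(n);T=np.array(c['world_from_camera'])
    r=T[:3,:3]@np.array([(u-c['cx'])/c['fx'],(v-c['cy'])/c['fy'],1]);o=T[:3,3]
    return o+r*(z-o[2])/r[2]
E
python3 - <<'E'
from h import *
for n in('scene','top'):
    p,d=snap(n,n+'1'); np.savez(f'{n}1.npz',p=p,d=d); print(n,env.calibration(n))
print(env.get_state())
E
```

```text
scene {'fx': 459.9470732908707, 'fy': 459.9470732908707, 'cx': 319.3737553474185, 'cy': 206.2342829324127, 'world_from_camera': array([[-0.68996347,  0.54876667, -0.47202283,  1.16601563],
       [ 0.72383548,  0.5262734 , -0.44620456,  0.57476603],
       [ 0.00355086, -0.64953172, -0.76032621,  1.03099766],
       [ 0.        ,  0.        ,  0.        ,  1.        ]])}
top {'fx': 451.4250791319798, 'fy': 451.4250791319798, 'cx': 319.890694015572, 'cy': 200.40118276468385, 'world_from_camera': array([[-0.01107818, -0.98621271,  0.16511136,  0.38061849],
       [-0.99963281,  0.01500628,  0.02256213,  0.01676794],
       [-0.02472877, -0.16480079, -0.98601683,  1.16029474],
       [ 0.        ,  0.        ,  0.        ,  1.        ]])}
{'clock': 0.1, 'joint_pos': array([9.70403208e-01, 3.13962625e-01, 4.50811741e-02, 1.30361811e+00,
       1.39488472e-05, 1.43117339e+00]), 'qvel': array([ 0.00087494, -0.00143298,  0.00140225, -0.00052608, -0.00181811,
       -0.00015787]), 'tau': array([ 1.64039368e-03, -4.81725740e+01,  2.99244171e+01,  1.27887508e-02,
       -2.44366556e-04,  1.19711328e-05]), 'tcp_pos': array([0.2554243 , 0.51464634, 0.23847214]), 'orientation': array([-3.14466550e-04,  2.28352379e-01,  9.73578176e-01, -7.91460984e-04]), 'wrist_force': array([ 0.46872108, -0.07189112, -0.31215256]), 'ft_torque': array([-0.02960889,  0.01837922, -0.03189737]), 'finger_gap': 0.08551515126731725}
```

View pics/top1.png

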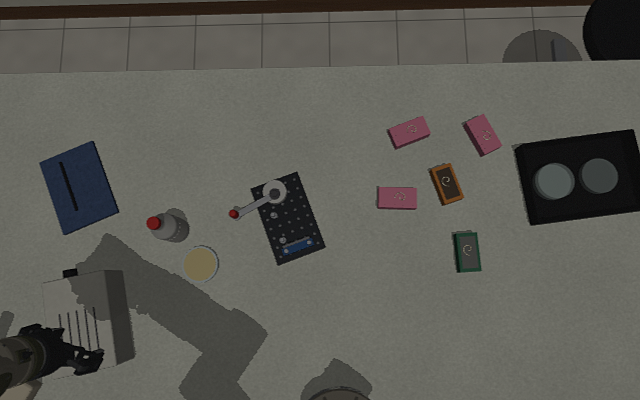

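View pics/scene1.png

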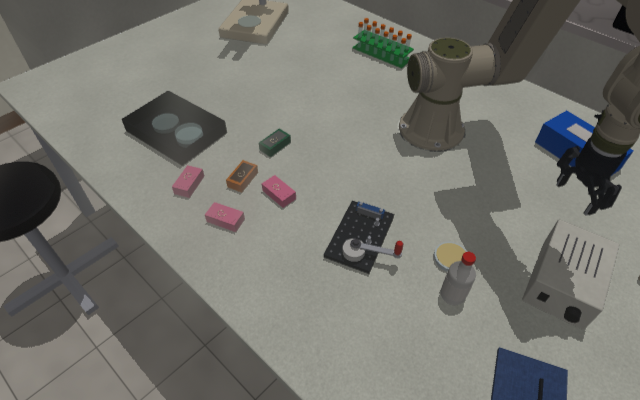

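Top view: the amber slab is at (446,184) and the plate centre at about (288,218). The cam disc is at (274,191), the red handle at (234,214), the fence at (298,245), and the pins at (273,215) and (283,240). The green slab is at (467,251), the dish at (201,263) and the bottle at (168,225).

```bash
python3 - <<'E'
from h import *
z=np.load('top1.npz');p,d=z['p'],z['d'];P=pts('top',d)
cv2.imwrite('pics/crop1.png',cv2.resize(p[160:275,220:335,::-1],(800,800),interpolation=cv2.INTER_CUBIC)[:600*800//600][:800,:] if 0 else cv2.resize(p[165:275,215:355,::-1],(763,600),interpolation=cv2.INTER_CUBIC))
hsv=cv2.cvtColor(p,cv2.COLOR_RGB2HSV)
def big(m,box):
    mm=np.zeros_like(m,np.uint8);a,b,c,e=box;mm[b:e,a:c]=m[b:e,a:c]*255
    cs,_=cv2.findContours(mm,cv2.RETR_EXTERNAL,cv2.CHAIN_APPROX_NONE);return max(cs,key=cv2.contourArea)
H=P[...,2]
def rep(name,m,box,z):
    c=big(m,box)[:,0].astype(float)
    w=np.array([ray('top',u,v,z)[:2] for u,v in c],np.float32)
    r=cv2.minAreaRect(w);print(name,np.round(r[0],4),np.round(r[1],4),round(r[2],2));return c
# amber top by height
rep('amber',(H>.022)&(H<.05),(425,155,468,210),.032)
rep('green',(H>.022)&(H<.05),(445,225,490,280),.032)
rep('platedark',(hsv[...,2]<75),(240,165,335,270),.02)
rep('fence',(hsv[...,0]>100)&(hsv[...,0]<125)&(hsv[...,1]>120),(270,230,330,262),.044)
c=rep('handle',((hsv[...,0]<8)|(hsv[...,0]>172))&(hsv[...,1]>130),(220,200,250,230),.1);print(c.min(0),c.max(0))
c=rep('disc',(hsv[...,2]>150)&(hsv[...,1]<40)&(H>.035),(255,175,292,207),.047)
print('H samples',H[184,446],H[218,295],H[191,274],H[213,234],H[246,298],H[200,350])
E
```

```text
amber [ 0.6088 -0.2785] [0.0959 0.0557] 17.88
green [ 0.4354 -0.32  ] [0.0959 0.0551] 2.92
platedark [0.5292 0.1266] [0.2121 0.129 ] 20.01
fence [0.4529 0.0991] [0.0182 0.0804] 19.79
handle [0.5297 0.2472] [0.0207 0.0167] 45.25
[229. 210.] [238. 217.]Traceback (most recent call last):
  File "<stdin>", line 19, in <module>
  File "<stdin>", line 10, in rep
  File "<stdin>", line 7, in big
ValueError: max() iterable argument is empty
```

View pics/crop1.png

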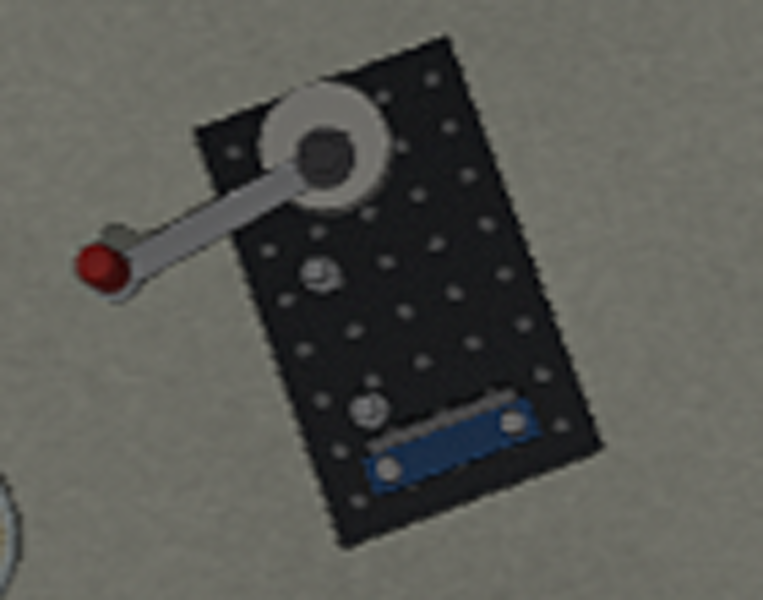

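Crop of the plate: disc at (325,145), pins at (320,273) and (370,408), pad free edge from about (366,440) to (513,388), handle at (100,267). The plate's +x points about 200° in world, and the lever is at about 0 rad. I'll turn the tool and travel to above the amber slab.

Request:
{"op": "play_rows", "data": {
  "steps": [
    {"claw": 0,"dp": [0,0,0],"angular": [0,0,-5.54]},
    {"claw": 0,"dp": [0,0,0],"angular": [0,0,-5.54]},
    {"claw": 0,"dp": [0,0,0],"angular": [0,0,-5.54]},
    {"claw": 0,"dp": [0,0,0],"angular": [0,0,-5.54]},
    {"claw": 0,"dp": [0,0,0],"angular": [0,0,-5.54]},
    {"claw": 0,"dp": [0,0,0],"angular": [0,0,-5.54]},
    {"claw": 0,"dp": [0,0,0],"angular": [0,0,-5.54]},
    {"claw": 0,"dp": [0,0,0],"angular": [0,0,-5.54]}
  ]
}}

```text
clock: 0.77
tcp_pos: [0.2555, 0.5148, 0.2388]
orientation: [-0.0, -0.158, 0.987, -0.0]
wrist_force: [0.2, -0.3, -0.8]
finger_gap: 0.0853
```

Request:
{"op": "play_rows", "data": {
  "steps": [
    {"claw": 40,"dp": [-0.004,-0.018,0],"angular": [0,0,0]},
    {"claw": 40,"dp": [-0.004,-0.036,0],"angular": [0,0,0]},
    {"claw": 40,"dp": [-0.004,-0.036,0],"angular": [0,0,0]},
    {"claw": 40,"dp": [-0.004,-0.036,0],"angular": [0,0,0]},
    {"claw": 40,"dp": [-0.004,-0.036,0],"angular": [0,0,0]},
    {"claw": 40,"dp": [-0.004,-0.036,0],"angular": [0,0,0]},
    {"claw": 40,"dp": [-0.004,-0.036,0],"angular": [0,0,0]},
    {"claw": 40,"dp": [-0.004,-0.036,0],"angular": [0,0,0]}
  ]
}}

```text
clock: 1.43
tcp_pos: [0.3693, 0.2663, 0.2391]
orientation: [-0.0, -0.156, 0.988, -0.0]
wrist_force: [0.2, -0.4, -0.1]
finger_gap: 0.0722
```

Request:
{"op": "play_rows", "data": {
  "steps": [
    {"claw": 40,"dp": [-0.004,-0.036,0],"angular": [0,0,0]},
    {"claw": 40,"dp": [-0.004,-0.036,0],"angular": [0,0,0]},
    {"claw": 40,"dp": [-0.004,-0.036,0],"angular": [0,0,0]},
    {"claw": 40,"dp": [-0.004,-0.036,0],"angular": [0,0,0]},
    {"claw": 40,"dp": [-0.004,-0.036,0],"angular": [0,0,0]},
    {"claw": 40,"dp": [-0.004,-0.036,0],"angular": [0,0,0]},
    {"claw": 40,"dp": [-0.004,-0.036,0],"angular": [0,0,0]},
    {"claw": 40,"dp": [-0.004,-0.036,0],"angular": [0,0,0]}
  ]
}}

```text
clock: 2.1
tcp_pos: [0.4884, 0.002, 0.239]
orientation: [-0.0, -0.156, 0.988, 0.0]
wrist_force: [0.8, 0.8, 0.3]
finger_gap: 0.072
```

Request:
{"op": "play_rows", "data": {
  "steps": [
    {"claw": 40,"dp": [-0.004,-0.036,0.005],"angular": [0,0,0]},
    {"claw": 40,"dp": [-0.004,-0.036,0.01],"angular": [0,0,0]},
    {"claw": 40,"dp": [-0.004,-0.036,0.01],"angular": [0,0,0]},
    {"claw": 40,"dp": [-0.004,-0.036,0.015],"angular": [0,0,0]},
    {"claw": 40,"dp": [-0.004,-0.036,0.015],"angular": [0,0,0]},
    {"claw": 40,"dp": [-0.004,-0.036,0.015],"angular": [0,0,0]},
    {"claw": 40,"dp": [-0.004,-0.036,0.015],"angular": [0,0,0]},
    {"claw": 40,"dp": [0,-0.02,0.015],"angular": [0,0,0]}
  ]
}}

```text
clock: 2.77
tcp_pos: [0.5998, -0.2501, 0.1376]
orientation: [0.0, -0.155, 0.988, -0.001]
wrist_force: [0.8, 0.6, 0.4]
finger_gap: 0.072
```

```bash
python3 - <<'E'
from h import *
from scipy.spatial.transform import Rotation as R
s=env.get_state();print(s['clock'],s['tcp_pos'],s['finger_gap'],s['wrist_force']);q=s['orientation'];M=R.from_quat(np.r_[q[1:],q[0]]).as_matrix();print(M.round(3),np.degrees(np.arctan2(M[1,1],M[0,1])))
# plate stuff from first top and scene images
C=np.array([.5292,.1266]);a=np.radians(200.0);X=np.array([np.cos(a),np.sin(a)]);Y=np.array([-X[1],X[0]])
def pl(w): return np.round(1e3*np.array([(w[:2]-C)@X,(w[:2]-C)@Y]),1)
for n,u,v,h in [('pin1',321,270,.042),('pin2',370,404,.042),('pad a',366,440,.042),('pad b',513,388,.042),('hub',326,157,.055),('disc',325,146,.047)]:
    print(n,pl(ray('top',215+u/5.45,165+v/5.45,h)))
z=np.load('scene1.npz');p=z['p'];
cv2.imwrite('pics/crop2.png',cv2.resize(p[195:280,320:420,::-1],(700,595),interpolation=cv2.INTER_CUBIC))
# amber in scene view by colour: top-face contour
p,d=snap('scene');hsv=cv2.cvtColor(p,cv2.COLOR_RGB2HSV);H=pts('scene',np.load('scene1.npz')['d'])
P=H;m=(P[...,2]>.0275)&(P[...,2]<.045)
mm=np.zeros(m.shape,np.uint8);mm[155:195,220:262]=m[155:195,220:262]*255
c=max(cv2.findContours(mm,0,1)[0],key=cv2.contourArea)[:,0]
w=np.array([ray('scene',*t,.032)[:2] for t in c],np.float32);print('amber scene',cv2.minAreaRect(w))
P=pts('top',np.load('top1.npz')['d']);m=(P[...,2]>.0285)&(P[...,2]<.045)
mm=np.zeros(m.shape,np.uint8);mm[155:210,425:468]=m[155:210,425:468]*255
c=max(cv2.findContours(mm,0,1)[0],key=cv2.contourArea)[:,0]
w=np.array([ray('top',*t,.032)[:2] for t in c],np.float32);print('amber top',cv2.minAreaRect(w))
E
```

```text
2.7667 [ 0.59977232 -0.25007236  0.13764091] 0.07200380114041442 [0.797754   0.62971234 0.37310089]
[[-0.952 -0.306  0.001]
 [-0.306  0.952 -0.001]
 [-0.    -0.001 -1.   ]] 107.79610588583509
pin1 [-15. -28.]
pin2 [ 50.9 -27.8]
pad a [ 65.7 -35. ]
pad b [67.2 35.7]
hub [-61.1  -7.3]
disc [-67.8  -6.5]
amber scene ((0.613182008266449, -0.27618587017059326), (0.09935469925403595, 0.054068755358457565), 16.450668334960938)
amber top ((0.609154999256134, -0.2796406149864197), (0.09598210453987122, 0.05306968465447426), 18.063453674316406)
```

View pics/crop2.png

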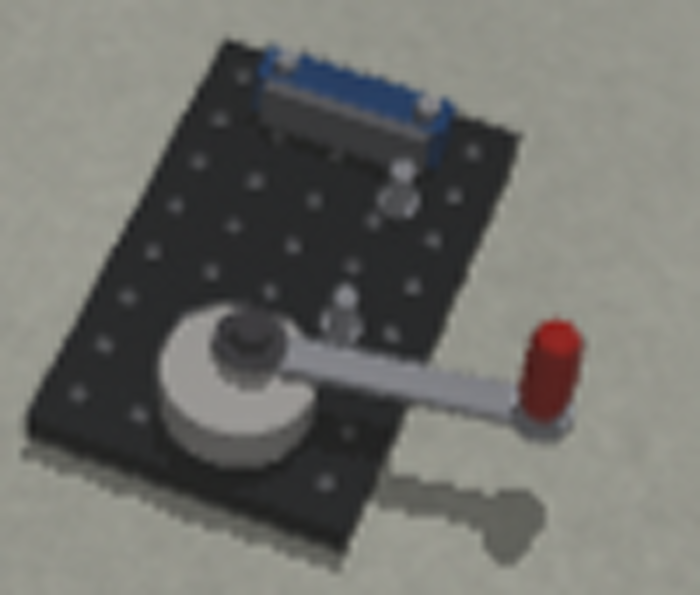

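Scene crop: the lever is open, with the disc at (240,380), pins at (345,310) and (402,185), and the pad face towards the cam, all consistent with the top view. Pad face is at plate x ≈ 65.5 mm. Now the grasp.

Request:
{"op": "play_rows", "data": {
  "steps": [
    {"claw": 40,"dp": [-0.0003,-0.00375,0.009],"angular": [0,0,0]},
    {"claw": 40,"dp": [-0.0003,-0.00375,0.009],"angular": [0,0,0]},
    {"claw": 40,"dp": [-0.0003,-0.00375,0.009],"angular": [0,0,0]},
    {"claw": 40,"dp": [-0.0003,-0.00375,0.009],"angular": [0,0,0]},
    {"claw": 40,"dp": [-0.0003,-0.00375,0.009],"angular": [0,0,0]},
    {"claw": 40,"dp": [-0.0003,-0.00375,0.009],"angular": [0,0,0]},
    {"claw": 40,"dp": [-0.0003,-0.00375,0.009],"angular": [0,0,0]},
    {"claw": 40,"dp": [-0.0003,-0.00375,0.009],"angular": [0,0,0]}
  ]
}}

```text
clock: 3.48
tcp_pos: [0.6104, -0.2742, 0.0666]
orientation: [0.0, -0.156, 0.988, -0.0]
wrist_force: [0.1, -0.5, 1.4]
finger_gap: 0.0721
```

Request:
{"op": "play_rows", "data": {
  "steps": [
    {"claw": 40,"dp": [0,0,0.007],"angular": [0,0,0]},
    {"claw": 40,"dp": [0,0,0.007],"angular": [0,0,0]},
    {"claw": 40,"dp": [0,0,0.007],"angular": [0,0,0]},
    {"claw": 40,"dp": [0,0,0.007],"angular": [0,0,0]},
    {"claw": 40,"dp": [0,0,0.007],"angular": [0,0,0]},
    {"claw": 40,"dp": [0,0,0.007],"angular": [0,0,0]},
    {"claw": 40,"dp": [0,0,0.007],"angular": [0,0,0]},
    {"claw": 40,"dp": [0,0,0.002],"angular": [0,0,0]}
  ]
}}

```text
clock: 4.15
tcp_pos: [0.6094, -0.2737, 0.0148]
orientation: [-0.001, -0.156, 0.988, 0.001]
wrist_force: [0.5, 0.5, -0.3]
finger_gap: 0.0719
```

Request:
{"op": "play_rows", "data": {
  "force": 45,
  "steps": [
    {"claw": 255,"dp": [0,0,0],"angular": [0,0,0]},
    {"claw": 255,"dp": [0,0,0],"angular": [0,0,0]},
    {"claw": 255,"dp": [0,0,0],"angular": [0,0,0]},
    {"claw": 255,"dp": [0,0,0],"angular": [0,0,0]},
    {"claw": 255,"dp": [0,0,0],"angular": [0,0,0]},
    {"claw": 255,"dp": [0,0,0],"angular": [0,0,0]},
    {"claw": 255,"dp": [0,0,0],"angular": [0,0,0]},
    {"claw": 255,"dp": [0,0,0],"angular": [0,0,0]}
  ]
}}

```text
clock: 4.82
tcp_pos: [0.6109, -0.2749, 0.0172]
orientation: [0.001, -0.156, 0.988, -0.001]
wrist_force: [1.4, -2.6, 5.2]
finger_gap: 0.0512
```

Request:
{"op": "play_rows", "data": {
  "steps": [
    {"claw": 255,"dp": [0,0,-0.004],"angular": [0,0,0]},
    {"claw": 255,"dp": [0,0,-0.01],"angular": [0,0,0]},
    {"claw": 255,"dp": [0,0,-0.018],"angular": [0,0,0]},
    {"claw": 255,"dp": [0,0,-0.02],"angular": [0,0,0]},
    {"claw": 255,"dp": [0,0,-0.02],"angular": [0,0,0]},
    {"claw": 255,"dp": [0,0,-0.02],"angular": [0,0,0]},
    {"claw": 255,"dp": [0,0,-0.02],"angular": [0,0,0]},
    {"claw": 255,"dp": [0,0,-0.01],"angular": [0,0,0]}
  ]
}}

```text
clock: 5.48
tcp_pos: [0.61, -0.2735, 0.1403]
orientation: [0.0, -0.156, 0.988, 0.0]
wrist_force: [0.5, 0.3, -2.3]
finger_gap: 0.0512
```

```bash
python3 - <<'E'
from h import *
s=env.get_state();t=s['tcp_pos'];print(s['clock'],t,s['finger_gap'],s['wrist_force'],s['orientation'])
p,d=snap('scene');a=p;c=env.calibration('scene');T=np.linalg.inv(c['world_from_camera'])
def px(n,w):
    c=env.calibration(n);T=np.linalg.inv(c['world_from_camera']);q=T[:3,:3]@w+T[:3,3];return int(c['fx']*q[0]/q[2]+c['cx']),int(c['fy']*q[1]/q[2]+c['cy'])
out=[]
q,_=snap('top')
for n,im in (('scene',p),('top',q)):
    u,v=px(n,t);print(n,u,v);out.append(cv2.resize(im[max(0,v-45):v+45,u-50:u+50,::-1],(400,360),interpolation=cv2.INTER_CUBIC))
cv2.imwrite('pics/lift.png',np.hstack(out))
E
```

```text
5.4833 [ 0.6099772  -0.27347729  0.14029815] 0.051246584352200704 [ 0.4971979   0.28205518 -2.3263654 ] [ 1.96334803e-04 -1.55961600e-01  9.87763024e-01  3.85729197e-04]
scene 237 145
top 456 173
```

View pics/lift.png

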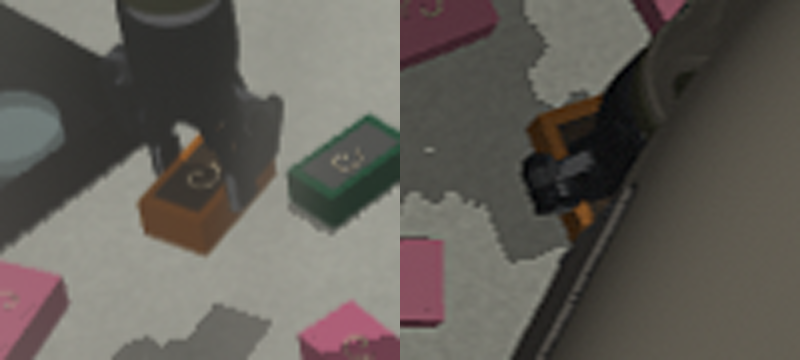

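The slab is held level and slightly off centre along its length. I'll carry it over the plate, staying high.

Request:
{"op": "play_rows", "data": {
  "steps": [
    {"claw": 255,"dp": [-0.003,0.01,0],"angular": [0,0,-0.28]},
    {"claw": 255,"dp": [-0.003,0.02,0],"angular": [0,0,-0.28]},
    {"claw": 255,"dp": [-0.003,0.03,0],"angular": [0,0,-0.28]},
    {"claw": 255,"dp": [-0.003,0.03,0],"angular": [0,0,-0.28]},
    {"claw": 255,"dp": [-0.003,0.03,0],"angular": [0,0,-0.28]},
    {"claw": 255,"dp": [-0.003,0.03,0],"angular": [0,0,-0.28]},
    {"claw": 255,"dp": [-0.003,0.03,0],"angular": [0,0,-0.28]},
    {"claw": 255,"dp": [-0.003,0.03,0],"angular": [0,0,-0.28]}
  ]
}}

```text
clock: 6.25
tcp_pos: [0.5619, -0.0653, 0.136]
orientation: [-0.002, -0.175, 0.985, 0.001]
wrist_force: [0.5, 0.4, -4.9]
finger_gap: 0.0512
```

Request:
{"op": "play_rows", "data": {
  "steps": [
    {"claw": 255,"dp": [-0.003,0.03,0],"angular": [0,0,0]},
    {"claw": 255,"dp": [-0.003,0.03,0],"angular": [0,0,0]},
    {"claw": 255,"dp": [-0.003,0.03,0],"angular": [0,0,0]},
    {"claw": 255,"dp": [-0.003,0.03,0],"angular": [0,0,0]},
    {"claw": 255,"dp": [-0.003,0.03,0],"angular": [0,0,0]},
    {"claw": 255,"dp": [-0.003,0.025,0],"angular": [0,0,0]},
    {"claw": 255,"dp": [-0.003,0.012,0],"angular": [0,0,0]},
    {"claw": 255,"dp": [-0.003,0.003,0],"angular": [0,0,0]}
  ]
}}

```text
clock: 6.92
tcp_pos: [0.5187, 0.1213, 0.1366]
orientation: [-0.002, -0.177, 0.984, 0.001]
wrist_force: [0.2, 0.4, -5.3]
finger_gap: 0.0509
```

Request:
{"op": "play_rows", "data": {
  "steps": [
    {"claw": 255,"dp": [0,0,0.01],"angular": [0,0,0]},
    {"claw": 255,"dp": [0,0,0.01],"angular": [0,0,0]},
    {"claw": 255,"dp": [0,0,0.01],"angular": [0,0,0]},
    {"claw": 255,"dp": [0,0,0.01],"angular": [0,0,0]},
    {"claw": 255,"dp": [0,0,0.005],"angular": [0,0,0]},
    {"claw": 255,"dp": [0,0,0],"angular": [0,0,0]},
    {"claw": 255,"dp": [0,0,0],"angular": [0,0,0]},
    {"claw": 255,"dp": [0,0,0],"angular": [0,0,0]}
  ]
}}

```text
clock: 7.58
tcp_pos: [0.5218, 0.1185, 0.0935]
orientation: [0.0, -0.175, 0.985, 0.0]
wrist_force: [0.6, 0.2, -4.3]
finger_gap: 0.0511
```

```bash
cat >> h.py <<'E'
C=np.array([.5292,.1266]);_a=np.radians(200.0);X=np.array([np.cos(_a),np.sin(_a)]);Y=np.array([-X[1],X[0]])
def pl(w): return np.round(1e3*np.array([(w[:2]-C)@X,(w[:2]-C)@Y]),1)
E
python3 - <<'E'
from h import *
s=env.get_state();t=s['tcp_pos'];q=s['orientation'];print(s['clock'],t,pl(t),s['finger_gap'],s['wrist_force'],np.degrees(2*np.arctan2(q[2],q[1]))-90)
p,d=snap('scene');q,_=snap('top')
cv2.imwrite('pics/over.png',np.hstack([cv2.resize(i,(400,400),interpolation=cv2.INTER_CUBIC)[:,:,::-1] for i in(p[185:285,320:420],q[165:275,240:350])]))
E
```

```text
7.5833 [0.52182369 0.11845923 0.09354288] [9.7 5.1] 0.05107450332870879 [ 0.5971664   0.17688117 -4.29967307] 110.12726128271436
```

View pics/over.png

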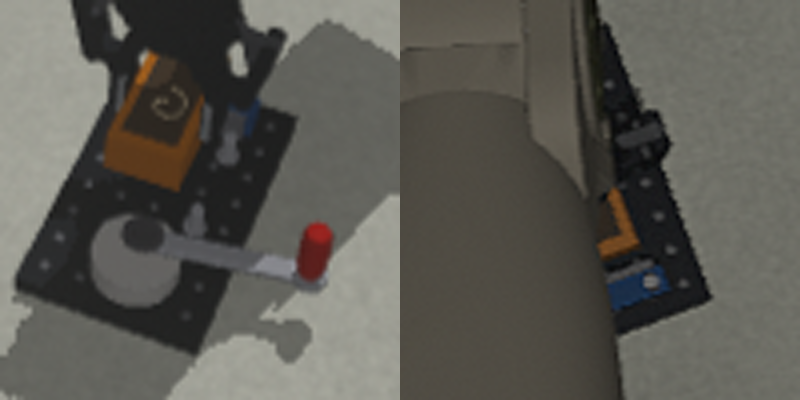

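```bash
python3 - <<'E'
from h import *
p,d=snap('scene');c=cv2.resize(p[185:285,320:420],(400,400),interpolation=cv2.INTER_CUBIC)
hsv=cv2.cvtColor(p,cv2.COLOR_RGB2HSV);m=((hsv[...,0]>8)&(hsv[...,0]<22)&(hsv[...,1]>150)).astype(np.uint8)*255
m[:195]=0;m[240:]=0;m[:,:330]=0;m[:,380:]=0
P=pts('scene',d);Z=P[...,2]
c=max(cv2.findContours(m,0,1)[0],key=cv2.contourArea);print(cv2.approxPolyDP(c,2,True)[:,0].tolist())
# end-face points by depth: orange pixels with height mid
k=(m>0)&(Z>.082)&(Z<.102);Q=P[k];xy=np.array([pl(w) for w in Q]);
e=xy[(xy[:,0]<-25)];print(k.sum(),np.percentile(xy[:,0],[5,20,50]),'y range at end',e[:,1].min(),e[:,1].max()) 
print('top z',np.percentile(Z[m>0],[5,50,95]))
E
```

```text
[[357, 198], [346, 225], [364, 232], [369, 221], [370, 209], [363, 222], [350, 217], [359, 199]]
100 [-40.405 -39.3   -37.55 ] y range at end -22.7 28.4
top z [0.08009085 0.10423725 0.1091205 ]
```

Request:
{"op": "play_rows", "data": {
  "steps": [
    {"claw": 255,"dp": [0.001,0,0.008],"angular": [0,0,0]},
    {"claw": 255,"dp": [0.001,0,0.008],"angular": [0,0,0]},
    {"claw": 255,"dp": [0.001,0.001,0.008],"angular": [0,0,0]},
    {"claw": 255,"dp": [0.0005,0,0.008],"angular": [0,0,0]},
    {"claw": 255,"dp": [0,0,0.008],"angular": [0,0,0]},
    {"claw": 255,"dp": [0,0,0.004],"angular": [0,0,0]},
    {"claw": 255,"dp": [0,0,0.002],"angular": [0,0,0]},
    {"claw": 255,"dp": [0,0,0.001],"angular": [0,0,0]}
  ]
}}

```text
clock: 8.4
tcp_pos: [0.5175, 0.1185, 0.0457]
orientation: [-0.0, -0.175, 0.985, 0.0]
wrist_force: [0.0, 0.7, -4.1]
finger_gap: 0.0511
```

Request:
{"op": "play_rows", "data": {
  "steps": [
    {"claw": 255,"dp": [0,0,0.001],"angular": [0,0,0]},
    {"claw": 255,"dp": [0,0,0.001],"angular": [0,0,0]},
    {"claw": 255,"dp": [0,0,0.001],"angular": [0,0,0]},
    {"claw": 255,"dp": [0,0,0.001],"angular": [0,0,0]},
    {"claw": 255,"dp": [0,0,0],"angular": [0,0,0]},
    {"claw": 255,"dp": [0,0,0],"angular": [0,0,0]},
    {"claw": 255,"dp": [0,0,0],"angular": [0,0,0]},
    {"claw": 255,"dp": [0,0,0],"angular": [0,0,0]}
  ]
}}

```text
clock: 9.07
tcp_pos: [0.5179, 0.1185, 0.0424]
orientation: [0.0, -0.175, 0.985, 0.0]
wrist_force: [0.6, 0.1, -2.9]
finger_gap: 0.0511
```

Request:
{"op": "play_rows", "data": {
  "steps": [
    {"claw": 255,"dp": [0,0,0.0005],"angular": [0,0,0]},
    {"claw": 255,"dp": [0,0,0.0005],"angular": [0,0,0]},
    {"claw": 255,"dp": [0,0,0.0005],"angular": [0,0,0]},
    {"claw": 255,"dp": [0,0,0.0005],"angular": [0,0,0]},
    {"claw": 255,"dp": [0,0,0],"angular": [0,0,0]},
    {"claw": 255,"dp": [0,0,0],"angular": [0,0,0]},
    {"claw": 255,"dp": [0,0,0],"angular": [0,0,0]},
    {"claw": 255,"dp": [0,0,0],"angular": [0,0,0]}
  ]
}}

```text
clock: 9.73
tcp_pos: [0.5178, 0.1185, 0.0403]
orientation: [0.0, -0.175, 0.985, 0.0]
wrist_force: [-0.6, -0.2, -3.6]
finger_gap: 0.0512
```

Request:
{"op": "play_rows", "data": {
  "steps": [
    {"claw": 255,"dp": [0,0,0.0005],"angular": [0,0,0]},
    {"claw": 255,"dp": [0,0,0.0005],"angular": [0,0,0]},
    {"claw": 255,"dp": [0,0,0.0005],"angular": [0,0,0]},
    {"claw": 255,"dp": [0,0,0.0005],"angular": [0,0,0]},
    {"claw": 255,"dp": [0,0,0.0005],"angular": [0,0,0]},
    {"claw": 255,"dp": [0,0,0],"angular": [0,0,0]},
    {"claw": 255,"dp": [0,0,0],"angular": [0,0,0]},
    {"claw": 255,"dp": [0,0,0],"angular": [0,0,0]}
  ]
}}

```text
clock: 10.4
tcp_pos: [0.5178, 0.1185, 0.0378]
orientation: [0.0, -0.175, 0.985, 0.0]
wrist_force: [-0.5, -0.7, -3.2]
finger_gap: 0.0511
```

Request:
{"op": "play_rows", "data": {
  "steps": [
    {"claw": 255,"dp": [0,0,0.0005],"angular": [0,0,0]},
    {"claw": 255,"dp": [0,0,0.0005],"angular": [0,0,0]},
    {"claw": 255,"dp": [0,0,0],"angular": [0,0,0]},
    {"claw": 255,"dp": [0,0,0],"angular": [0,0,0]},
    {"claw": 255,"dp": [0,0,0],"angular": [0,0,0]},
    {"claw": 255,"dp": [0,0,0],"angular": [0,0,0]},
    {"claw": 255,"dp": [0,0,0],"angular": [0,0,0]},
    {"claw": 255,"dp": [0,0,0],"angular": [0,0,0]}
  ]
}}

```text
clock: 11.07
tcp_pos: [0.5179, 0.1185, 0.0372]
orientation: [0.0, -0.175, 0.985, -0.0]
wrist_force: [-2.4, 0.4, 5.5]
finger_gap: 0.051
```

Touchdown. Now I'll ease it sideways towards the pins.

Request:
{"op": "play_rows", "data": {
  "steps": [
    {"claw": 255,"dp": [0,0,-0.0004],"angular": [0,0,0]},
    {"claw": 255,"dp": [0,0.0005,0],"angular": [0,0,0]},
    {"claw": 255,"dp": [0,0.0005,0],"angular": [0,0,0]},
    {"claw": 255,"dp": [0,0.0005,0],"angular": [0,0,0]},
    {"claw": 255,"dp": [0,0.0005,0],"angular": [0,0,0]},
    {"claw": 255,"dp": [0,0,0],"angular": [0,0,0]},
    {"claw": 255,"dp": [0,0,0],"angular": [0,0,0]},
    {"claw": 255,"dp": [0,0,0],"angular": [0,0,0]}
  ]
}}

```text
clock: 11.73
tcp_pos: [0.5175, 0.1205, 0.0372]
orientation: [0.0, -0.175, 0.985, 0.0]
wrist_force: [2.1, -2.2, -1.7]
finger_gap: 0.0508
```

Request:
{"op": "play_rows", "data": {
  "steps": [
    {"claw": 255,"dp": [0,0.0005,0],"angular": [0,0,0]},
    {"claw": 255,"dp": [0,0.0005,0],"angular": [0,0,0]},
    {"claw": 255,"dp": [0,0,0],"angular": [0,0,0]},
    {"claw": 255,"dp": [0,0,0],"angular": [0,0,0]},
    {"claw": 255,"dp": [0,0,0],"angular": [0,0,0]},
    {"claw": 255,"dp": [0,0,0],"angular": [0,0,0]},
    {"claw": 255,"dp": [0,0,0],"angular": [0,0,0]},
    {"claw": 255,"dp": [0,0,0],"angular": [0,0,0]}
  ]
}}

```text
clock: 12.4
tcp_pos: [0.5169, 0.1214, 0.0372]
orientation: [0.0, -0.175, 0.985, 0.0]
wrist_force: [2.1, 0.1, -0.7]
finger_gap: 0.0508
```

Request:
{"op": "play_rows", "data": {
  "steps": [
    {"claw": 255,"dp": [0,0.0005,0],"angular": [0,0,0]},
    {"claw": 255,"dp": [0,0.0005,0],"angular": [0,0,0]},
    {"claw": 255,"dp": [0,0,0],"angular": [0,0,0]},
    {"claw": 255,"dp": [0,0,0],"angular": [0,0,0]},
    {"claw": 255,"dp": [0,0,0],"angular": [0,0,0]},
    {"claw": 255,"dp": [0,0,0],"angular": [0,0,0]},
    {"claw": 255,"dp": [0,0,0],"angular": [0,0,0]},
    {"claw": 255,"dp": [0,0,0],"angular": [0,0,0]}
  ]
}}

```text
clock: 13.07
tcp_pos: [0.5164, 0.1221, 0.0372]
orientation: [-0.0, -0.175, 0.985, -0.0]
wrist_force: [0.9, -3.3, -0.2]
finger_gap: 0.051
```

```bash
python3 - <<'E'
from h import *
s=env.get_state();t=s['tcp_pos'];print(t,pl(t),s['wrist_force'],X@s['wrist_force'][:2],Y@s['wrist_force'][:2],s['ft_torque'])
E
```

```text
[0.51640773 0.12206652 0.03720333] [13.6 -0.1] [ 0.90644435 -3.30982849 -0.1729722 ] 0.28024894448753324 3.420243635260113 [-0.85674812 -0.36062209 -0.06885198]
```

Request:
{"op": "play_rows", "data": {
  "steps": [
    {"claw": 255,"dp": [0,0.0005,0],"angular": [0,0,0]},
    {"claw": 255,"dp": [0,0.0003,0],"angular": [0,0,0]},
    {"claw": 255,"dp": [0,0,0],"angular": [0,0,0]},
    {"claw": 255,"dp": [0,0,0],"angular": [0,0,0]},
    {"claw": 255,"dp": [0,0,0],"angular": [0,0,0]},
    {"claw": 255,"dp": [0,0,0],"angular": [0,0,0]},
    {"claw": 255,"dp": [0,0,0],"angular": [0,0,0]},
    {"claw": 255,"dp": [0,0,0],"angular": [0,0,0]}
  ]
}}

```text
clock: 13.73
tcp_pos: [0.5164, 0.1222, 0.0372]
orientation: [0.0, -0.175, 0.985, -0.001]
wrist_force: [1.7, -6.2, -0.4]
finger_gap: 0.0511
```

```bash
python3 - <<'E'
from h import *
s=env.get_state();t=s['tcp_pos'];print(t,pl(t),s['wrist_force'],X@s['wrist_force'][:2],Y@s['wrist_force'][:2],s['ft_torque'],s['orientation'])
E
```

```text
[0.5163959  0.1221968  0.03721931] [13.5 -0.2] [ 1.72912923 -6.23177086 -0.430036  ] 0.5065411851056105 6.447346116640393 [-1.20021103 -0.42167882 -0.1698596 ] [ 7.73932217e-05 -1.74596759e-01  9.84639694e-01 -7.99537889e-04]
```

Pin contact is confirmed: 6.4 N with no further motion. Release and rise.

Request:
{"op": "play_rows", "data": {
  "force": 20,
  "steps": [
    {"claw": 255,"dp": [0,0,0],"angular": [0,0,0]},
    {"claw": 60,"dp": [0,0,0],"angular": [0,0,0]},
    {"claw": 30,"dp": [0,0,0],"angular": [0,0,0]},
    {"claw": 30,"dp": [0,0,0],"angular": [0,0,0]},
    {"claw": 30,"dp": [0,0,0],"angular": [0,0,0]},
    {"claw": 30,"dp": [0,0,0],"angular": [0,0,0]},
    {"claw": 30,"dp": [0,0,0],"angular": [0,0,0]},
    {"claw": 30,"dp": [0,0,0],"angular": [0,0,0]}
  ]
}}

```text
clock: 14.4
tcp_pos: [0.5161, 0.1232, 0.0372]
orientation: [0.0, -0.175, 0.985, 0.0]
wrist_force: [-0.1, -0.2, 1.1]
finger_gap: 0.0754
```

Request:
{"op": "play_rows", "data": {
  "steps": [
    {"claw": 30,"dp": [0,-0.001,-0.008],"angular": [0,0,0]},
    {"claw": 30,"dp": [0,0,-0.02],"angular": [0,0,0]},
    {"claw": 30,"dp": [0,0,-0.025],"angular": [0,0,0]},
    {"claw": 30,"dp": [0,0,-0.025],"angular": [0,0,0]},
    {"claw": 30,"dp": [0,0,-0.025],"angular": [0,0,0]},
    {"claw": 30,"dp": [0,0,-0.025],"angular": [0,0,0]},
    {"claw": 30,"dp": [0,0,-0.015],"angular": [0,0,0]},
    {"claw": 30,"dp": [0,0,0],"angular": [0,0,0]}
  ]
}}

```text
clock: 15.07
tcp_pos: [0.5188, 0.1222, 0.1848]
orientation: [0.004, -0.175, 0.985, -0.0]
wrist_force: [0.5, -0.6, -0.2]
finger_gap: 0.075
```

Request:
{"op": "play_rows", "data": {
  "steps": [
    {"claw": 100,"dp": [0.02,0.01,0],"angular": [0,0,0]},
    {"claw": 200,"dp": [0.03,0.02,0],"angular": [0,0,0]},
    {"claw": 255,"dp": [0.03,0.03,0],"angular": [0,0,0]},
    {"claw": 255,"dp": [0.03,0.03,0],"angular": [0,0,0]},
    {"claw": 255,"dp": [0.02,0.03,0],"angular": [0,0,0]},
    {"claw": 255,"dp": [0,0.03,0],"angular": [0,0,0]},
    {"claw": 255,"dp": [0,0.02,0],"angular": [0,0,0]},
    {"claw": 255,"dp": [0,0,0],"angular": [0,0,0]}
  ]
}}

```text
clock: 15.73
tcp_pos: [0.3353, 0.2383, 0.18]
orientation: [-0.0, -0.177, 0.984, 0.001]
wrist_force: [0.7, 0.1, 0.0]
finger_gap: -0.0002
```

```bash
python3 - <<'E'
from h import *
s=env.get_state();t=s['tcp_pos'];print(s['clock'],t,pl(t),s['finger_gap'])
p,d=snap('scene');q,e=snap('top');np.savez('rel.npz',p=p,d=d,q=q,e=e)
cv2.imwrite('pics/rel.png',np.hstack([cv2.resize(i,(400,400),interpolation=cv2.INTER_CUBIC)[:,:,::-1] for i in(p[185:285,320:420],q[165:275,220:330])]))
E
```

```text
15.7333 [0.33533721 0.23832242 0.17999425] [ 144.  -171.3] -0.0001612029716631795
```

View pics/rel.png

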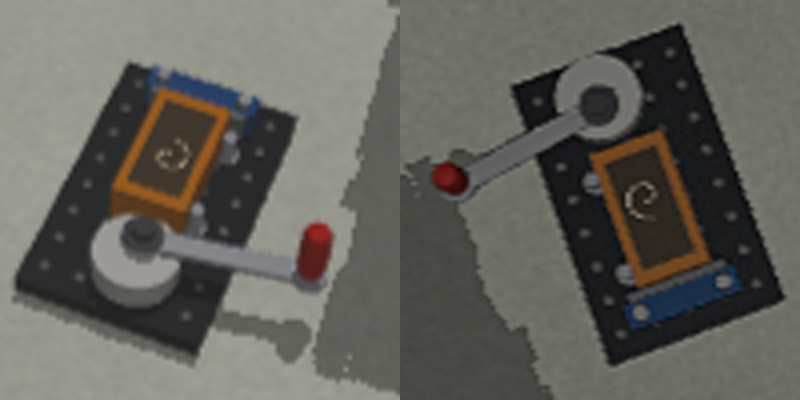

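Left (scene) and right (top): the slab lies flat, along both pins, just short of the fence and clear of the disc. The lever is still open, with the handle at (450,178) in the right half. Next: numbers for the bottle, handle and slab gap.

```bash
python3 - <<'E'
from h import *
z=np.load('rel.npz')
for n,p,d,bb in(('top',z['q'],z['e'],(270,195,330,245)),('scene',z['p'],z['d'],(345,200,380,245))):
    P=pts(n,d);H=P[...,2];hsv=cv2.cvtColor(p,cv2.COLOR_RGB2HSV)
    m=((hsv[...,0]>8)&(hsv[...,0]<24)&(hsv[...,1]>120)&(H>.046)).astype(np.uint8)*255
    k=np.zeros_like(m);a,b,c,e=bb;k[b:e,a:c]=m[b:e,a:c]
    c=np.vstack(cv2.findContours(k,0,1)[0])[:,0]
    w=np.array([1e-3*pl(ray(n,*t,.052)) for t in c],np.float32);r=cv2.minAreaRect(w);print(n,'slab plate frame',r)
    red=((hsv[...,0]<8)|(hsv[...,0]>172))&(hsv[...,1]>130)
    for nm,lo,hi in(('cap',.14,.2),('handle',.06,.115)):
        kk=red&(H>lo)&(H<hi);print(n,nm,kk.sum(),P[kk].mean(0).round(4),'top',P[kk&(H>hi-.022)].mean(0).round(4), pl(P[kk].mean(0)))
P=pts('top',z['e']);k=(P[...,2]>.06)&(P[...,2]<.12)&(P[...,1]>.29)&(P[...,1]<.45)&(P[...,0]>.45)&(P[...,0]<.65);print('bottle body',P[k].min(0),P[k].max(0))
E
```

```text
top slab plate frame ((0.016199998557567596, -0.00024999864399433136), (0.09679999947547913, 0.05250000208616257), 0.0)
top cap 148 [0.5019 0.4114 0.1691] top [nan nan nan] [ -71.7 -277. ]
top handle 59 [0.5306 0.2494 0.0934] top [0.5312 0.2513 0.0986] [ -43.3 -114.9]
scene slab plate frame ((0.005699999630451202, -0.0034500006586313248), (0.054099999368190765, 0.10920000076293945), 90.0)
scene cap 142 [0.5082 0.4159 0.1665] top [nan nan nan] [ -79.2 -279. ]
scene handle 79 [0.5393 0.2562 0.0855] top [0.536  0.2551 0.0963] [ -53.8 -118.4]
bottle body [0.46999528 0.38171474 0.0619927 ] [0.53304339 0.44229213 0.1197213 ]<stdin>:11: RuntimeWarning: Mean of empty slice.
  ret = um.true_divide(
```

Request:
{"op": "play_rows", "data": {
  "steps": [
    {"claw": 166,"dp": [0,0,0],"angular": [0,0,-6.25]},
    {"claw": 166,"dp": [0,0,0],"angular": [0,0,-6.25]},
    {"claw": 166,"dp": [0,0,0],"angular": [0,0,-6.25]},
    {"claw": 166,"dp": [0,0,0],"angular": [0,0,-6.25]},
    {"claw": 166,"dp": [0,0,0],"angular": [0,0,-6.25]},
    {"claw": 166,"dp": [0,0,0],"angular": [0,0,-6.25]},
    {"claw": 166,"dp": [0,0,0],"angular": [0,0,-6.25]},
    {"claw": 166,"dp": [0,0,0],"angular": [0,0,-6.25]}
  ]
}}

```text
clock: 16.5
tcp_pos: [0.3377, 0.2351, 0.1798]
orientation: [-0.0, -0.576, 0.817, -0.0]
wrist_force: [0.2, 0.3, -0.4]
finger_gap: 0.0299
```

Request:
{"op": "play_rows", "data": {
  "steps": [
    {"claw": 166,"dp": [0,0,0],"angular": [0,0,-6.25]},
    {"claw": 166,"dp": [0,0,0],"angular": [0,0,-6.25]},
    {"claw": 166,"dp": [0,0,0],"angular": [0,0,-6.25]},
    {"claw": 166,"dp": [0,0,0],"angular": [0,0,-6.25]},
    {"claw": 166,"dp": [0,0,0],"angular": [0,0,-6.25]},
    {"claw": 166,"dp": [0,0,0],"angular": [0,0,-6.25]},
    {"claw": 166,"dp": [0,0,0],"angular": [0,0,-6.25]},
    {"claw": 166,"dp": [0,0,0],"angular": [0,0,-6.25]}
  ]
}}

```text
clock: 17.17
tcp_pos: [0.3377, 0.2351, 0.1798]
orientation: [0.0, 0.868, -0.497, -0.0]
wrist_force: [-0.3, 0.1, -0.5]
finger_gap: 0.0299
```

Request:
{"op": "play_rows", "data": {
  "steps": [
    {"claw": 166,"dp": [0.01,-0.02,0],"angular": [0,0,0]},
    {"claw": 166,"dp": [0.015,-0.03,0],"angular": [0,0,0]},
    {"claw": 166,"dp": [0.015,-0.03,0],"angular": [0,0,0]},
    {"claw": 166,"dp": [0.015,-0.03,0],"angular": [0,0,0]},
    {"claw": 166,"dp": [0.015,-0.03,0],"angular": [0,0,0]},
    {"claw": 166,"dp": [0.012,-0.024,0],"angular": [0,0,0]},
    {"claw": 166,"dp": [0.005,-0.011,0],"angular": [0,0,0]},
    {"claw": 166,"dp": [0,0,0],"angular": [0,0,0]}
  ]
}}

```text
clock: 17.83
tcp_pos: [0.5356, 0.2472, 0.1789]
orientation: [0.0, 0.866, -0.5, 0.0]
wrist_force: [-0.0, -0.3, 0.1]
finger_gap: 0.0297
```

Request:
{"op": "play_rows", "data": {
  "steps": [
    {"claw": 166,"dp": [0,0,0.01],"angular": [0,0,0]},
    {"claw": 166,"dp": [0,0,0.02],"angular": [0,0,0]},
    {"claw": 166,"dp": [0,0,0.01],"angular": [0,0,0]},
    {"claw": 166,"dp": [0,0,0],"angular": [0,0,0]},
    {"claw": 166,"dp": [0,0,0],"angular": [0,0,0]},
    {"claw": 166,"dp": [0,0,0],"angular": [0,0,0]},
    {"claw": 166,"dp": [0,0,0],"angular": [0,0,0]},
    {"claw": 166,"dp": [0,0,0],"angular": [0,0,0]}
  ]
}}

```text
clock: 18.5
tcp_pos: [0.5327, 0.2491, 0.1413]
orientation: [-0.001, 0.867, -0.499, 0.001]
wrist_force: [-0.5, -0.2, -1.0]
finger_gap: 0.0297
```

```bash
cat >> h.py <<'E'
PV=np.array([.5848,.1553])
def st():
    s=env.get_state();t=s['tcp_pos'];q=s['orientation'];yaw=np.degrees(2*np.arctan2(q[2],q[1]))-90
    y=np.radians(yaw);ty=np.array([np.cos(y),np.sin(y)]);tx=np.array([-ty[1],ty[0]]);r=t[:2]-PV
    print(round(s['clock'],2),t.round(4),'gap',round(s['finger_gap'],4),'yaw',round(yaw%360,1),'lever deg',round((120-np.degrees(np.arctan2(r[1],r[0])))%360,1),'rad',np.hypot(*r).round(4),'F tx,ty,z',(tx@s['wrist_force'][:2]).round(2),(ty@s['wrist_force'][:2]).round(2),s['wrist_force'][2].round(2),'j6',s['joint_pos'][5].round(2))
    return tx,ty,t
E
python3 - <<'E'
from h import *
tx,ty,t=st();d=np.array([.5305,.250])-t[:2];print('to handle',tx@d,ty@d)
E
```

```text
18.5 [0.5327 0.2491 0.1413] gap 0.0297 yaw 210.2 lever deg 1.0 rad 0.1073 F tx,ty,z -0.09 0.47 -0.95 j6 -1.8
to handle -0.0018590893581645193 0.001491435804561224
```

Request:
{"op": "play_rows", "data": {
  "steps": [
    {"claw": 166,"dp": [-0.002,0.0015,0],"angular": [0,0,0]},
    {"claw": 166,"dp": [0,0,0.01],"angular": [0,0,0]},
    {"claw": 166,"dp": [0,0,0.015],"angular": [0,0,0]},
    {"claw": 166,"dp": [0,0,0.015],"angular": [0,0,0]},
    {"claw": 166,"dp": [0,0,0.015],"angular": [0,0,0]},
    {"claw": 166,"dp": [0,0,0.005],"angular": [0,0,0]},
    {"claw": 166,"dp": [0,0,0],"angular": [0,0,0]},
    {"claw": 166,"dp": [0,0,0],"angular": [0,0,0]}
  ]
}}

```text
clock: 19.17
tcp_pos: [0.5298, 0.2499, 0.08]
orientation: [0.0, 0.867, -0.499, -0.0]
wrist_force: [0.4, 0.6, -0.5]
finger_gap: 0.0303
```

Request:
{"op": "play_rows", "data": {
  "steps": [
    {"claw": 166,"dp": [0,-0.0038,0],"angular": [0,0,2]},
    {"claw": 166,"dp": [0.0001,-0.0058,0],"angular": [0,0,3]},
    {"claw": 166,"dp": [0.0001,-0.0058,0],"angular": [0,0,3]},
    {"claw": 166,"dp": [0.0001,-0.0058,0],"angular": [0,0,3]},
    {"claw": 166,"dp": [0.0001,-0.0058,0],"angular": [0,0,3]},
    {"claw": 166,"dp": [0.0001,-0.0058,0],"angular": [0,0,3]},
    {"claw": 166,"dp": [0.0001,-0.0058,0],"angular": [0,0,3]},
    {"claw": 166,"dp": [0.0001,-0.0058,0],"angular": [0,0,3]}
  ]
}}

```text
clock: 19.83
tcp_pos: [0.5717, 0.2641, 0.0812]
orientation: [0.0, 0.749, -0.663, 0.0]
wrist_force: [-1.2, -1.1, 0.8]
finger_gap: 0.0297
```

```bash
python3 -c "
from h import *
st()"
```

```text
19.83 [0.5717 0.2641 0.0812] gap 0.0297 yaw 187.0 lever deg 23.1 rad 0.1096 F tx,ty,z 0.91 1.29 0.83 j6 -1.39
```

Request:
{"op": "play_rows", "data": {
  "steps": [
    {"claw": 166,"dp": [0.0001,-0.0058,0],"angular": [0,0,3]},
    {"claw": 166,"dp": [0.0001,-0.0058,0],"angular": [0,0,3]},
    {"claw": 166,"dp": [0.0001,-0.0058,0],"angular": [0,0,3]},
    {"claw": 166,"dp": [0.0001,-0.0058,0],"angular": [0,0,3]},
    {"claw": 166,"dp": [0.0001,-0.0058,0],"angular": [0,0,3]},
    {"claw": 166,"dp": [0.0001,-0.0058,0],"angular": [0,0,3]},
    {"claw": 166,"dp": [0.0001,-0.0058,0],"angular": [0,0,3]},
    {"claw": 166,"dp": [0.0001,-0.0058,0],"angular": [0,0,3]}
  ]
}}

```text
clock: 20.5
tcp_pos: [0.6173, 0.2607, 0.0811]
orientation: [-0.0, -0.595, 0.804, 0.0]
wrist_force: [-3.0, -0.8, 0.3]
finger_gap: 0.0299
```

Request:
{"op": "play_rows", "data": {
  "steps": [
    {"claw": 166,"dp": [0.0001,-0.0038,0],"angular": [0,0,2]},
    {"claw": 166,"dp": [0.0001,-0.0038,0],"angular": [0,0,2]},
    {"claw": 166,"dp": [0.0001,-0.0038,0],"angular": [0,0,2]},
    {"claw": 166,"dp": [0.0001,-0.0038,0],"angular": [0,0,2]},
    {"claw": 166,"dp": [0.0001,-0.0038,0],"angular": [0,0,2]},
    {"claw": 166,"dp": [0,-0.0019,0],"angular": [0,0,1]},
    {"claw": 166,"dp": [0,-0.0019,0],"angular": [0,0,1]},
    {"claw": 166,"dp": [0,-0.0019,0],"angular": [0,0,1]}
  ]
}}

```text
clock: 21.17
tcp_pos: [0.6402, 0.2511, 0.0809]
orientation: [0.0, -0.501, 0.866, 0.0]
wrist_force: [-3.4, 0.3, 0.7]
finger_gap: 0.0301
```

```bash
python3 -c "
from h import *
st()"
```

```text
21.17 [0.6402 0.2511 0.0809] gap 0.0301 yaw 150.1 lever deg 60.0 rad 0.1107 F tx,ty,z 1.42 3.15 0.68 j6 -0.79
```

Request:
{"op": "play_rows", "data": {
  "steps": [
    {"claw": 166,"dp": [0,-0.0019,0],"angular": [0,0,1]},
    {"claw": 166,"dp": [0,-0.0019,0],"angular": [0,0,1]},
    {"claw": 166,"dp": [0,-0.0019,0],"angular": [0,0,1]},
    {"claw": 166,"dp": [0,-0.0019,0],"angular": [0,0,1]},
    {"claw": 166,"dp": [0,-0.0019,0],"angular": [0,0,1]},
    {"claw": 166,"dp": [0,-0.0019,0],"angular": [0,0,1]},
    {"claw": 166,"dp": [0,-0.0019,0],"angular": [0,0,1]},
    {"claw": 166,"dp": [0,-0.0019,0],"angular": [0,0,1]}
  ]
}}

```text
clock: 21.83
tcp_pos: [0.6532, 0.2427, 0.0803]
orientation: [0.0, -0.439, 0.899, 0.0]
wrist_force: [-1.8, 2.0, 2.0]
finger_gap: 0.03
```

```bash
python3 -c "
from h import *
st()"
```

```text
21.83 [0.6532 0.2427 0.0803] gap 0.03 yaw 142.1 lever deg 68.0 rad 0.111 F tx,ty,z -0.49 2.66 2.05 j6 -0.67
```

Request:
{"op": "play_rows", "data": {
  "steps": [
    {"claw": 166,"dp": [0,-0.0019,0],"angular": [0,0,1]},
    {"claw": 166,"dp": [0,-0.0019,0],"angular": [0,0,1]},
    {"claw": 166,"dp": [0,-0.0019,0],"angular": [0,0,1]},
    {"claw": 166,"dp": [0,-0.0019,0],"angular": [0,0,1]},
    {"claw": 166,"dp": [0,-0.0019,0],"angular": [0,0,1]},
    {"claw": 166,"dp": [0,-0.0019,0],"angular": [0,0,1]},
    {"claw": 166,"dp": [0,-0.0019,0],"angular": [0,0,1]},
    {"claw": 166,"dp": [0,-0.0019,0],"angular": [0,0,1]}
  ]
}}

```text
clock: 22.5
tcp_pos: [0.6644, 0.2325, 0.0803]
orientation: [0.0, -0.375, 0.927, 0.0]
wrist_force: [-1.8, 2.6, 2.2]
finger_gap: 0.03
```

```bash
python3 -c "
from h import *
st()"
```

```text
22.5 [0.6644 0.2325 0.0803] gap 0.03 yaw 134.1 lever deg 75.9 rad 0.1109 F tx,ty,z -0.52 3.08 2.19 j6 -0.55
```

Request:
{"op": "play_rows", "data": {
  "steps": [
    {"claw": 166,"dp": [0,-0.00192,0],"angular": [0,0,1]},
    {"claw": 166,"dp": [0,-0.00192,0],"angular": [0,0,1]},
    {"claw": 166,"dp": [0,-0.00192,0],"angular": [0,0,1]},
    {"claw": 166,"dp": [0,-0.00192,0],"angular": [0,0,1]},
    {"claw": 166,"dp": [0,-0.00192,0],"angular": [0,0,1]},
    {"claw": 166,"dp": [0,-0.00192,0],"angular": [0,0,1]},
    {"claw": 166,"dp": [0,0,0],"angular": [0,0,0]},
    {"claw": 166,"dp": [0,0,0],"angular": [0,0,0]}
  ]
}}

```text
clock: 23.17
tcp_pos: [0.6723, 0.2236, 0.0801]
orientation: [0.0, -0.327, 0.945, -0.0]
wrist_force: [0.1, 0.3, 0.3]
finger_gap: 0.0298
```

```bash
python3 -c "
from h import *
st()"
```

```text
23.17 [0.6723 0.2236 0.0801] gap 0.0298 yaw 128.1 lever deg 82.0 rad 0.111 F tx,ty,z -0.23 0.16 0.3 j6 -0.46
```

Request:
{"op": "play_rows", "data": {
  "steps": [
    {"claw": 166,"dp": [0,-0.00096,0],"angular": [0,0,0.5]},
    {"claw": 166,"dp": [0,-0.00096,0],"angular": [0,0,0.5]},
    {"claw": 166,"dp": [0,-0.00096,0],"angular": [0,0,0.5]},
    {"claw": 166,"dp": [0,-0.00096,0],"angular": [0,0,0.5]},
    {"claw": 166,"dp": [0,-0.00096,0],"angular": [0,0,0.5]},
    {"claw": 166,"dp": [0,-0.00096,0],"angular": [0,0,0.5]},
    {"claw": 166,"dp": [0,-0.00096,0],"angular": [0,0,0.5]},
    {"claw": 166,"dp": [0,-0.00096,0],"angular": [0,0,0.5]}
  ]
}}

```text
clock: 23.83
tcp_pos: [0.6764, 0.2178, 0.0801]
orientation: [-0.0, -0.293, 0.956, 0.0]
wrist_force: [-2.1, 1.7, -0.4]
finger_gap: 0.0296
```

```bash
python3 -c "
from h import *
st()"
```

```text
23.83 [0.6764 0.2178 0.0801] gap 0.0296 yaw 124.1 lever deg 85.7 rad 0.1109 F tx,ty,z 0.76 2.58 -0.4 j6 -0.4
```

Request:
{"op": "play_rows", "data": {
  "steps": [
    {"claw": 166,"dp": [0,-0.00096,0],"angular": [0,0,0.5]},
    {"claw": 166,"dp": [0,-0.00096,0],"angular": [0,0,0.5]},
    {"claw": 166,"dp": [0,-0.00096,0],"angular": [0,0,0.5]},
    {"claw": 166,"dp": [0,-0.00096,0],"angular": [0,0,0.5]},
    {"claw": 166,"dp": [0,-0.00096,0],"angular": [0,0,0.5]},
    {"claw": 166,"dp": [0,-0.00096,0],"angular": [0,0,0.5]},
    {"claw": 166,"dp": [0,-0.00096,0],"angular": [0,0,0.5]},
    {"claw": 166,"dp": [0,-0.00096,0],"angular": [0,0,0.5]}
  ]
}}

```text
clock: 24.5
tcp_pos: [0.6804, 0.2114, 0.0801]
orientation: [-0.0, -0.26, 0.966, 0.0]
wrist_force: [-1.9, 1.4, -0.3]
finger_gap: 0.03
```

```bash
python3 -c "
from h import *
st()"
```

```text
24.5 [0.6804 0.2114 0.0801] gap 0.03 yaw 120.1 lever deg 89.6 rad 0.1108 F tx,ty,z 0.88 2.18 -0.31 j6 -0.34
```

Request:
{"op": "play_rows", "data": {
  "steps": [
    {"claw": 166,"dp": [0,-0.00096,0],"angular": [0,0,0.5]},
    {"claw": 166,"dp": [0,-0.00096,0],"angular": [0,0,0.5]},
    {"claw": 166,"dp": [0,-0.00096,0],"angular": [0,0,0.5]},
    {"claw": 166,"dp": [0,-0.00096,0],"angular": [0,0,0.5]},
    {"claw": 166,"dp": [0,-0.00096,0],"angular": [0,0,0.5]},
    {"claw": 166,"dp": [0,-0.00096,0],"angular": [0,0,0.5]},
    {"claw": 166,"dp": [0,0,0],"angular": [0,0,0]},
    {"claw": 166,"dp": [0,0,0],"angular": [0,0,0]}
  ]
}}

```text
clock: 25.17
tcp_pos: [0.6834, 0.2061, 0.0801]
orientation: [-0.0, -0.235, 0.972, -0.0]
wrist_force: [-2.8, 1.5, -1.6]
finger_gap: 0.0301
```

```bash
python3 - <<'E'
from h import *
st()
p,d=snap('scene');q,e=snap('top')
cv2.imwrite('pics/clamp1.png',np.hstack([cv2.resize(i,(400,400),interpolation=cv2.INTER_CUBIC)[:,:,::-1] for i in(p[185:285,320:420],q[165:275,240:350])]))
E
```

```text
25.17 [0.6834 0.2061 0.0801] gap 0.0301 yaw 117.1 lever deg 92.7 rad 0.1109 F tx,ty,z 1.76 2.6 -1.59 j6 -0.29
```

View pics/clamp1.png

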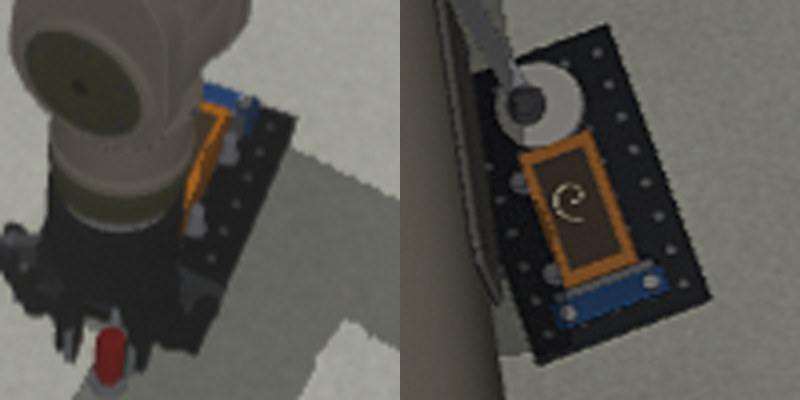

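The disc is just about touching the slab's end in the top view (crop, about (555,145)), the slab is parallel to the plate against the pins, and the handle sits between the fingers. Continuing in small steps.

Request:
{"op": "play_rows", "data": {
  "steps": [
    {"claw": 166,"dp": [0,0,0],"angular": [0,0,0]},
    {"claw": 166,"dp": [0,0,0],"angular": [0,0,0]},
    {"claw": 166,"dp": [0,-0.00096,0],"angular": [0,0,0.5]},
    {"claw": 166,"dp": [0,-0.00096,0],"angular": [0,0,0.5]},
    {"claw": 166,"dp": [0,-0.00096,0],"angular": [0,0,0.5]},
    {"claw": 166,"dp": [0,-0.00096,0],"angular": [0,0,0.5]},
    {"claw": 166,"dp": [0,-0.00096,0],"angular": [0,0,0.5]},
    {"claw": 166,"dp": [0,-0.00096,0],"angular": [0,0,0.5]}
  ]
}}

```text
clock: 25.93
tcp_pos: [0.686, 0.2011, 0.0803]
orientation: [0.0, -0.209, 0.978, 0.0]
wrist_force: [-2.9, 3.3, -0.9]
finger_gap: 0.0302
```

```bash
python3 -c "
from h import *
st()"
```

```text
25.93 [0.686  0.2011 0.0803] gap 0.0302 yaw 114.1 lever deg 95.6 rad 0.1111 F tx,ty,z 1.3 4.16 -0.93 j6 -0.25
```

Request:
{"op": "play_rows", "data": {
  "steps": [
    {"claw": 166,"dp": [0,0,0],"angular": [0,0,0]},
    {"claw": 166,"dp": [0,0,0],"angular": [0,0,0]},
    {"claw": 166,"dp": [0,0,0],"angular": [0,0,0]},
    {"claw": 166,"dp": [0,0,0],"angular": [0,0,0]},
    {"claw": 166,"dp": [0,-0.00096,0],"angular": [0,0,0.5]},
    {"claw": 166,"dp": [0,-0.00096,0],"angular": [0,0,0.5]},
    {"claw": 166,"dp": [0,-0.00096,0],"angular": [0,0,0.5]},
    {"claw": 166,"dp": [0,-0.00096,0],"angular": [0,0,0.5]}
  ]
}}

```text
clock: 26.6
tcp_pos: [0.6874, 0.1976, 0.0802]
orientation: [0.0, -0.192, 0.981, 0.0]
wrist_force: [-2.5, 2.3, 0.8]
finger_gap: 0.0301
```

```bash
python3 -c "
from h import *
st()"
```

```text
26.6 [0.6874 0.1976 0.0802] gap 0.0301 yaw 112.1 lever deg 97.6 rad 0.111 F tx,ty,z 1.47 3.08 0.77 j6 -0.22
```

Request:
{"op": "play_rows", "data": {
  "steps": [
    {"claw": 166,"dp": [0,0,0],"angular": [0,0,0]},
    {"claw": 166,"dp": [0,0,0],"angular": [0,0,0]},
    {"claw": 166,"dp": [0,0,0],"angular": [0,0,0]},
    {"claw": 166,"dp": [0,0,0],"angular": [0,0,0]},
    {"claw": 166,"dp": [0,-0.00096,0],"angular": [0,0,0.5]},
    {"claw": 166,"dp": [0,-0.00096,0],"angular": [0,0,0.5]},
    {"claw": 166,"dp": [0,-0.00096,0],"angular": [0,0,0.5]},
    {"claw": 166,"dp": [0,-0.00096,0],"angular": [0,0,0.5]}
  ]
}}

```text
clock: 27.27
tcp_pos: [0.6888, 0.1941, 0.0803]
orientation: [0.0, -0.175, 0.985, 0.0]
wrist_force: [-1.3, 3.7, 0.3]
finger_gap: 0.0297
```

```bash
python3 -c "
from h import *
st()"
```

```text
27.27 [0.6888 0.1941 0.0803] gap 0.0297 yaw 110.1 lever deg 99.6 rad 0.111 F tx,ty,z -0.01 3.95 0.34 j6 -0.19
```

Request:
{"op": "play_rows", "data": {
  "steps": [
    {"claw": 166,"dp": [0,0,0],"angular": [0,0,0]},
    {"claw": 166,"dp": [0,0,0],"angular": [0,0,0]},
    {"claw": 166,"dp": [0,0,0],"angular": [0,0,0]},
    {"claw": 166,"dp": [0,0,0],"angular": [0,0,0]},
    {"claw": 166,"dp": [0,-0.00096,0],"angular": [0,0,0.5]},
    {"claw": 166,"dp": [0,-0.00096,0],"angular": [0,0,0.5]},
    {"claw": 166,"dp": [0,-0.00096,0],"angular": [0,0,0.5]},
    {"claw": 166,"dp": [0,-0.00096,0],"angular": [0,0,0.5]}
  ]
}}

```text
clock: 27.93
tcp_pos: [0.6901, 0.1905, 0.0803]
orientation: [0.0, -0.157, 0.988, 0.0]
wrist_force: [-2.1, 4.0, 0.0]
finger_gap: 0.0296
```

```bash
python3 -c "
from h import *
st()"
```

```text
27.93 [0.6901 0.1905 0.0803] gap 0.0296 yaw 108.1 lever deg 101.5 rad 0.111 F tx,ty,z 0.74 4.43 0.01 j6 -0.16
```

Request:
{"op": "play_rows", "data": {
  "steps": [
    {"claw": 166,"dp": [0,0,0],"angular": [0,0,0]},
    {"claw": 166,"dp": [0,0,0],"angular": [0,0,0]},
    {"claw": 166,"dp": [0,0,0],"angular": [0,0,0]},
    {"claw": 166,"dp": [0,0,0],"angular": [0,0,0]},
    {"claw": 166,"dp": [0,-0.00096,0],"angular": [0,0,0.5]},
    {"claw": 166,"dp": [0,-0.00096,0],"angular": [0,0,0.5]},
    {"claw": 166,"dp": [0,-0.00096,0],"angular": [0,0,0.5]},
    {"claw": 166,"dp": [0,-0.00096,0],"angular": [0,0,0.5]}
  ]
}}

```text
clock: 28.6
tcp_pos: [0.6911, 0.187, 0.0802]
orientation: [-0.0, -0.14, 0.99, 0.0]
wrist_force: [-2.6, 4.4, 0.2]
finger_gap: 0.03
```

```bash
python3 -c "
from h import *
st()"
```

```text
28.6 [0.6911 0.187  0.0802] gap 0.03 yaw 106.1 lever deg 103.4 rad 0.111 F tx,ty,z 1.27 4.98 0.18 j6 -0.13
```

Request:
{"op": "play_rows", "data": {
  "steps": [
    {"claw": 166,"dp": [0,0,0],"angular": [0,0,0]},
    {"claw": 166,"dp": [0,0,0],"angular": [0,0,0]},
    {"claw": 166,"dp": [0,0,0],"angular": [0,0,0]},
    {"claw": 166,"dp": [0,0,0],"angular": [0,0,0]},
    {"claw": 166,"dp": [0,0,0],"angular": [0,0,0]},
    {"claw": 166,"dp": [0,-0.00096,0],"angular": [0,0,0.5]},
    {"claw": 166,"dp": [0,-0.00096,0],"angular": [0,0,0.5]},
    {"claw": 166,"dp": [0,-0.00096,0],"angular": [0,0,0.5]}
  ]
}}

```text
clock: 29.27
tcp_pos: [0.6918, 0.1844, 0.0802]
orientation: [-0.0, -0.128, 0.992, 0.0]
wrist_force: [-1.7, 7.3, 1.0]
finger_gap: 0.0296
```

```bash
python3 -c "
from h import *
st()"
```

```text
29.27 [0.6918 0.1844 0.0802] gap 0.0296 yaw 104.7 lever deg 104.8 rad 0.1109 F tx,ty,z -0.24 7.47 0.97 j6 -0.11
```

Request:
{"op": "play_rows", "data": {
  "steps": [
    {"claw": 166,"dp": [0,0,0],"angular": [0,0,0]},
    {"claw": 166,"dp": [0,0,0],"angular": [0,0,0]},
    {"claw": 166,"dp": [0,0,0],"angular": [0,0,0]},
    {"claw": 166,"dp": [0,0,0],"angular": [0,0,0]},
    {"claw": 166,"dp": [0,0,0],"angular": [0,0,0]},
    {"claw": 166,"dp": [0,0,0],"angular": [0,0,0]},
    {"claw": 166,"dp": [0,-0.00096,0],"angular": [0,0,0.5]},
    {"claw": 166,"dp": [0,-0.00096,0],"angular": [0,0,0.5]}
  ]
}}

```text
clock: 29.93
tcp_pos: [0.6923, 0.1829, 0.0802]
orientation: [-0.0, -0.119, 0.993, 0.001]
wrist_force: [-2.9, 6.6, -0.0]
finger_gap: 0.0297
```

```bash
python3 -c "
from h import *
st()"
```

```text
29.93 [0.6923 0.1829 0.0802] gap 0.0297 yaw 103.7 lever deg 105.6 rad 0.1109 F tx,ty,z 1.22 7.11 -0.03 j6 -0.09
```

Request:
{"op": "play_rows", "data": {
  "steps": [
    {"claw": 166,"dp": [0,0,0],"angular": [0,0,0]},
    {"claw": 166,"dp": [0,0,0],"angular": [0,0,0]},
    {"claw": 166,"dp": [0,0,0],"angular": [0,0,0]},
    {"claw": 166,"dp": [0,0,0],"angular": [0,0,0]},
    {"claw": 166,"dp": [0,0,0],"angular": [0,0,0]},
    {"claw": 166,"dp": [0,-0.00096,0],"angular": [0,0,0.5]},
    {"claw": 166,"dp": [0,-0.00096,0],"angular": [0,0,0.5]},
    {"claw": 166,"dp": [0,-0.00096,0],"angular": [0,0,0.5]}
  ]
}}

```text
clock: 30.6
tcp_pos: [0.6928, 0.1805, 0.0802]
orientation: [-0.0, -0.106, 0.994, 0.001]
wrist_force: [-3.1, 8.1, 0.7]
finger_gap: 0.0296
```

```bash
python3 -c "
from h import *
st()"
```

```text
30.6 [0.6928 0.1805 0.0802] gap 0.0296 yaw 102.2 lever deg 106.9 rad 0.1109 F tx,ty,z 1.32 8.53 0.67 j6 -0.07
```

Request:
{"op": "play_rows", "data": {
  "steps": [
    {"claw": 166,"dp": [0,0,0],"angular": [0,0,0]},
    {"claw": 166,"dp": [0,0,0],"angular": [0,0,0]},
    {"claw": 166,"dp": [0,0,0],"angular": [0,0,0]},
    {"claw": 166,"dp": [0,0,0],"angular": [0,0,0]},
    {"claw": 166,"dp": [0,0,0],"angular": [0,0,0]},
    {"claw": 166,"dp": [0,0,0],"angular": [0,0,0]},
    {"claw": 166,"dp": [0,-0.00096,0],"angular": [0,0,0.5]},
    {"claw": 166,"dp": [0,-0.00096,0],"angular": [0,0,0.5]}
  ]
}}

```text
clock: 31.27
tcp_pos: [0.6931, 0.1789, 0.0802]
orientation: [-0.0, -0.098, 0.995, 0.001]
wrist_force: [-3.0, 7.9, 0.9]
finger_gap: 0.0296
```

```bash
python3 -c "
from h import *
st()"
```

```text
31.27 [0.6931 0.1789 0.0802] gap 0.0296 yaw 101.2 lever deg 107.7 rad 0.1108 F tx,ty,z 1.42 8.31 0.94 j6 -0.06
```

About 5.5 N over free swing. Now back the finger off, rise and look.

Request:
{"op": "play_rows", "data": {
  "steps": [
    {"claw": 166,"dp": [0,0.001,0],"angular": [0,0,0]},
    {"claw": 166,"dp": [0,0.0015,0],"angular": [0,0,0]},
    {"claw": 166,"dp": [0,0.0015,0],"angular": [0,0,0]},
    {"claw": 166,"dp": [0,0.0015,0],"angular": [0,0,0]},
    {"claw": 150,"dp": [0,0,0],"angular": [0,0,0]},
    {"claw": 150,"dp": [0,0,0],"angular": [0,0,0]},
    {"claw": 150,"dp": [0,0,-0.005],"angular": [0,0,0]},
    {"claw": 150,"dp": [0,0,-0.01],"angular": [0,0,0]}
  ]
}}

```text
clock: 31.93
tcp_pos: [0.6917, 0.1823, 0.0942]
orientation: [-0.001, -0.097, 0.995, -0.0]
wrist_force: [-1.1, -0.6, -1.3]
finger_gap: 0.0354
```

Request:
{"op": "play_rows", "data": {
  "steps": [
    {"claw": 150,"dp": [0,0,-0.015],"angular": [0,0,0]},
    {"claw": 150,"dp": [0,0,-0.02],"angular": [0,0,0]},
    {"claw": 150,"dp": [0,0,-0.02],"angular": [0,0,0]},
    {"claw": 150,"dp": [0,0.01,-0.02],"angular": [0,0,0]},
    {"claw": 150,"dp": [0,0.03,-0.01],"angular": [0,0,0]},
    {"claw": 150,"dp": [0,0.03,0],"angular": [0,0,0]},
    {"claw": 150,"dp": [0,0.03,0],"angular": [0,0,0]},
    {"claw": 150,"dp": [0,0.03,0],"angular": [0,0,0]}
  ]
}}

```text
clock: 32.6
tcp_pos: [0.6676, 0.3113, 0.1823]
orientation: [0.001, -0.097, 0.995, 0.0]
wrist_force: [0.7, 0.3, -0.1]
finger_gap: 0.0354
```

Request:
{"op": "play_rows", "data": {
  "steps": [
    {"claw": 150,"dp": [0.02,0.03,0],"angular": [0,0,0]},
    {"claw": 150,"dp": [0.03,0.03,0],"angular": [0,0,0]},
    {"claw": 150,"dp": [0.03,0.02,0],"angular": [0,0,0]},
    {"claw": 150,"dp": [0.03,0,0],"angular": [0,0,0]},
    {"claw": 150,"dp": [0.03,0,0],"angular": [0,0,0]},
    {"claw": 150,"dp": [0.03,0,0],"angular": [0,0,0]},
    {"claw": 150,"dp": [0.02,0,0],"angular": [0,0,0]},
    {"claw": 150,"dp": [0,0,0],"angular": [0,0,0]}
  ]
}}

```text
clock: 33.27
tcp_pos: [0.462, 0.3511, 0.1818]
orientation: [-0.001, -0.098, 0.995, -0.0]
wrist_force: [-0.5, -1.0, 0.3]
finger_gap: 0.0351
```

```bash
python3 - <<'E'
from h import *
st()
p,d=snap('scene');q,e=snap('top')
cv2.imwrite('pics/final.png',np.hstack([cv2.resize(i,(400,400),interpolation=cv2.INTER_CUBIC)[:,:,::-1] for i in(p[185:285,320:420],q[155:265,230:340])]))
P=pts('top',e);H=P[...,2];hsv=cv2.cvtColor(q,cv2.COLOR_RGB2HSV)
m=((hsv[...,0]>8)&(hsv[...,0]<24)&(hsv[...,1]>120)&(H>.046)).astype(np.uint8)*255
k=np.zeros_like(m);k[195:245,270:330]=m[195:245,270:330]
c=np.vstack(cv2.findContours(k,0,1)[0])[:,0]
w=np.array([1e-3*pl(ray('top',*t,.052)) for t in c],np.float32);print('slab',cv2.minAreaRect(w))
for n,i,dd in(('top',q,e),('scene',p,d)):
    P=pts(n,dd);hv=cv2.cvtColor(i,cv2.COLOR_RGB2HSV);r=((hv[...,0]<8)|(hv[...,0]>172))&(hv[...,1]>130)&(P[...,2]>.078)&(P[...,2]<.115)
    h=P[r].mean(0);v=h[:2]-PV;print(n,'handle',r.sum(),h,'lever deg',120-np.degrees(np.arctan2(v[1],v[0])))
E
```

```text
33.27 [0.462  0.3511 0.1818] gap 0.0351 yaw 101.3 lever deg 357.9 rad 0.2311 F tx,ty,z 0.69 -0.84 0.31 j6 0.31
slab ((0.0185413658618927, -0.0011660046875476837), (0.05181257426738739, 0.09613750129938126), 89.9205322265625)
top handle 52 [0.68832409 0.1828091  0.0947012 ] lever deg 105.11888126643747
scene handle 62 [0.6965263  0.18820282 0.09204254] lever deg 103.59057080522285
```

View pics/final.png

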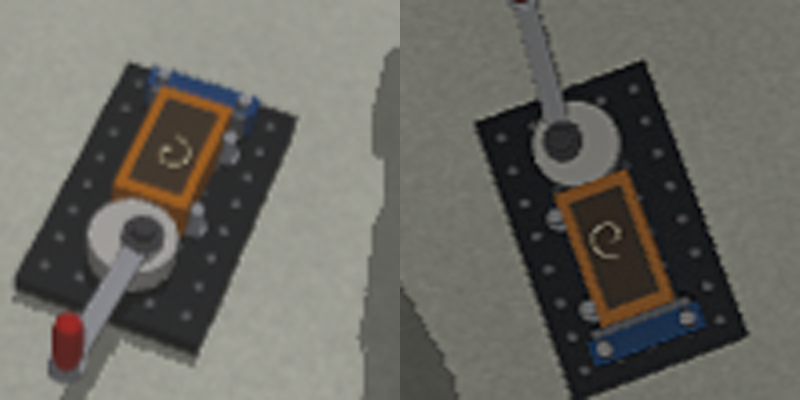

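Final view: the disc bears on the slab's end, the far end is on the pad, and the slab is square and against both pins. The lever stayed at about 104° after release. Handing in.

```bash
python3 -c "
from workcell import env
print(env.hand_in(), env.get_state()['clock'])"
```

```text
the job is handed in; nothing more can be done
the job is handed in; nothing more can be done
```

The amber slab is clamped on the plate between the cam and the fence, and the job was handed in at about 33 s. No verdict was reported.

- **Placing:** I lowered the slab until it touched the plate. I then eased it sideways until the pins stopped it, at about 6.4 N with no further motion, and released it about 2 mm short of the fence.
- **Clamping:** I pushed the lever to about 104° (1.82 rad). The push on the handle was 8.3–8.5 N, against about 3 N when swinging free. That suggests roughly 15 N of clamping force, but I could not measure it directly.
- **Last look (top camera):** The slab is square to within 0.1° and its centre line is about 1.2 mm from nominal. It moved about 2.5 mm towards the fence, with the disc on its end and the far end on the pad. The lever stayed put after I let go.
- **Where readings disagreed:** The two cameras put the handle about 10 mm apart, and the lever at 105.1° and 103.6°. The pad's position is known only to about 1 mm, so its squeeze was judged from the handle force, not from the pictures.
- **Not re-measured:** I did not touch the green slab, the dish or the bottle. I did not check their positions again at the end.

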